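# Lay and clamp a firebrick backing wall on the brazing plate

## Robot

A 7-joint arm with a two-finger parallel gripper is mounted at the origin on the work surface. World frame = base frame: x ahead of the robot, y to its left, z up, the work surface at z = 0. Lengths are in m, angles in rad, forces in N, time in s.
With the tool pointing down it reaches from about 0.4 to 0.9 m from the base axis. Payload 5.6 kg.
Tool frame: the origin (TCP) lies at the very end of the fingers, on their centre line; the grasp point (between the pads) lies 19 mm behind it; z points along the fingers, y is the line along which they close (so a half turn about z gives the same grasp; the last joint's range is limited). The gripper opens to 92 mm and grips with 3 to 60 N. Pads are 20 mm wide; open, the fingers measure 128 mm over their backs; the gripper's body (75 mm by 189 mm) begins 69 mm behind the grasp point.
Start: joints at [1.283, 0.468, -0.012, 1.603, 0.006, 1.071, -0.056], TCP at [0.157, -0.631, 0.215] pointing down, gripper open.
Joint ranges: [-2.53, 2.53], [-0.31, 2.02], [-1.57, 1.55], [0.28, 2.44], [-1.29, 4.43], [0.15, 1.84], [-2.92, 2.92]. Speed limits (rad/s): [2.57, 2.57, 3.14, 3.14, 3.14, 3.14, 3.14].

## Interface

Orientations are given as a unit quaternion [x, y, z, w].
In Python, from bench import robot gives the robot as it stands.
- The arm moves only by the tool move_arm, never from a script. Its argument "deltas" is a list of rows, each a list of 3 entries, a list of its own where there are three numbers: the shift along the tool's x, y, z in mm, then the turn, a rotation vector about the tool's x, y, z in rad, then the closure, from -1 (fully open) to 1 (shut). In form: [[[x, y, z], [wx, wy, wz], claw], ...]. A call has 1 to 20 rows; each row is the pose to reach, as a shift and turn from the pose commanded when the call began, along the tool's axes at that moment; what a row does not reach only later rows make up. A row lasts 1/8 s, in which the tool goes at most 62.5 mm and 10.7 degrees, less where a joint would pass 70% of its speed; a pose out of reach is approached as far as the arm can. A call with a gripper value outside its range is refused whole. The fingers move at their own pace and stop on an object; "grip_force" is the grip in N (left out, the last holds). Time passes only in rows, so rows that repeat a pose let the fingers close. It gives the time, the measured TCP pose, the force, the opening and the grip force at its end, in the units of the state.
- robot.observe(): the state, without advancing time (a new reading comes with each control period).
- robot.read_camera(name): name is "scene" or "top"; returns a dict with "pixels" (420x560x3 uint8, red, green, blue), "fovy" (degrees; the focal length in pixels is half the picture's height over the tangent of half this angle, whatever the lens; pixels are square), "cx", "cy" (the principal point, pixels), "rvec" (rotation vector, rad) and "tvec" (3), from world to camera coordinates, as OpenCV has them. Camera axes: x right, y down, z forward; pixel columns grow to the right and rows downward; lengths in m; the calibration is good to about 2 mm. A picture is of the moment at which its call begins. There is no depth.
- robot.sign_off(): hands the job in; it is judged then, once.
The state is a dict: "t": time; "qpos": joint angles; "qd": joint speeds; "tau": joint torques, N m; "ee_pos": TCP position; "eef_rot": TCP orientation; "ft_force": force on the tool from outside, world axes, zero at the start; "torque": the same for the moment, N m; "grip_width": finger opening in m; "grip_force": force on a finger pad.
Only numpy, scipy, OpenCV 4.12 (cv2) and the standard library are available. Lean on these libraries where they do the work, as an engineer would, in place of code of your own. Each camera call takes 0.05 s, during which the arm holds its last target. There are 200 camera calls.

## Task

Build the firebrick backing wall on the brazing plate: lay the three thick bricks flat and lengthwise in a straight row down the middle of the plate, one after another from the end stop, and then tighten the clamp handle clockwise until the row is closed up against the stop and the handle slips, stopping within a quarter turn of that. Only then lay all the thin bricks flat on top, lengthwise in line with the row and each centred over a joint between two bricks of the course below (a third one goes on top of the other two); leave the brush, bracket and pliers alone.

Things in the scene. Friction and masses are not known exactly. Their poses are not given: they have to be found in the camera images.
- thick1_c (a point): the centre (half-way up) of a thick cream insulating firebrick, 104 x 55 x 50 mm, lying flat at the start; its x axis runs along the 104 mm length, y along the 55 mm width, z along the 50 mm thickness (up), 0.2 kg. The three thick bricks are alike, always present
- thick2_c (a point): the centre (half-way up) of a thick cream insulating firebrick, 104 x 55 x 50 mm, lying flat at the start; its x axis runs along the 104 mm length, y along the 55 mm width, z along the 50 mm thickness (up), 0.2 kg. The three thick bricks are alike, always present
- thick3_c (a point): the centre (half-way up) of a thick cream insulating firebrick, 104 x 55 x 50 mm, lying flat at the start; its x axis runs along the 104 mm length, y along the 55 mm width, z along the 50 mm thickness (up), 0.2 kg. The three thick bricks are alike, always present
- thin1_c (a point): the centre (half-way up) of a thin cream insulating firebrick, 96 x 55 x 32 mm, lying flat at the start; its x axis runs along the 96 mm length, y along the 55 mm width, z along the 32 mm thickness (up), 0.11 kg. The thin bricks are alike; one to three of them are present (None if absent)
- thin2_c (a point): the centre (half-way up) of a thin cream insulating firebrick, 96 x 55 x 32 mm, lying flat at the start; its x axis runs along the 96 mm length, y along the 55 mm width, z along the 32 mm thickness (up), 0.11 kg. The thin bricks are alike; one to three of them are present (None if absent)
- thin3_c (a point): the centre (half-way up) of a thin cream insulating firebrick, 96 x 55 x 32 mm, lying flat at the start; its x axis runs along the 96 mm length, y along the 55 mm width, z along the 32 mm thickness (up), 0.11 kg. The thin bricks are alike; one to three of them are present (None if absent)
- stop_face (a point): middle of the inner face of the brazing plate's steel end stop (60 wide, 45 high, 15 thick, mm), at the plate's top, 6 mm above the table. The dark plate, 100 x 445 mm, is bolted down. Axes: z up, x across, y along the plate; the row of bricks starts against this face and runs along -y on the centre line (x = 0) towards the clamp at the plate's other end
- jaw_face (a point): middle of the clamp jaw's pressing face (steel block 56 mm wide, its top 40 mm above the plate), 21 mm above the plate; axes as the stop. Fully open it is 338 mm from the stop; it moves along +y towards the stop, up to 33 mm
- handle_grip (a point): middle of the clamp's black handle bar, on its vertical turning axis, about 100 mm above the table. The bar is 66 mm long (x axis), 16 thick (y), 32 tall (z), 16 mm above and below this point; under it is an aluminium collar 62 mm across on a blue housing 70 x 60 mm, 61 mm high. Clockwise (from above) closes the jaw; it stays where it is left
- screw (a joint): turn of the collar (the clamp's screw) in rad, 0 with the jaw fully open, growing clockwise seen from above; the jaw advances 7 mm per rad, to 4.7 rad at most. It starts between 0 and 1.2 and holds by its own friction
- clutch (a joint): how far the handle has slipped on the collar, in rad, 0 at the start, growing clockwise. Stays 0 while the handle drives the screw; the handle slips at about 0.2 N m, once the jaw presses hard (about 17 N). A black line on the collar lies under the handle's white-marked end until it slips
- brush_c (a point): a wire brush lying beyond the plate, 270 x 26 mm, 26 mm high, green handle: the middle of it. To be left alone
- bracket_c (a point): a welded steel angle bracket standing beyond the plate, 90 x 120 mm on plan and 104 mm high: the middle of it. To be left alone
- pliers_c (a point): pliers lying beyond the plate, 180 x 45 mm, 15 mm high, blue handles: their middle. To be left alone
Not all that is in view belongs to the job. What is shaped like the part that bears thin3_c but green or turquoise is not meant.

How it is judged:
On the way, in this order (a step that is already met when the one before it is completed fails the run):
1. the three thick bricks lie in a row between the stop and the jaw, let go (x of thick1_c in the frame of stop_face between -0.012 and 0.012 m and angle between the x axis of each of thick1_c, thick2_c, thick3_c and the y axis of stop_face, either way round below 0.12 rad and angle between the z axis of each of thick1_c, thick2_c, thick3_c and the z axis of stop_face, either way round below 0.1 rad and ((y of thick1_c in the frame of stop_face between -0.079 and -0.025 m and z of thick1_c in the frame of stop_face between 0.019 and 0.031 m) or (y of thick1_c in the frame of stop_face between -0.183 and -0.129 m and z of thick1_c in the frame of stop_face between 0.019 and 0.031 m) or (y of thick1_c in the frame of stop_face between -0.287 and -0.233 m and z of thick1_c in the frame of stop_face between 0.019 and 0.031 m)) and x of thick2_c in the frame of stop_face between -0.012 and 0.012 m and ((y of thick2_c in the frame of stop_face between -0.079 and -0.025 m and z of thick2_c in the frame of stop_face between 0.019 and 0.031 m) or (y of thick2_c in the frame of stop_face between -0.183 and -0.129 m and z of thick2_c in the frame of stop_face between 0.019 and 0.031 m) or (y of thick2_c in the frame of stop_face between -0.287 and -0.233 m and z of thick2_c in the frame of stop_face between 0.019 and 0.031 m)) and x of thick3_c in the frame of stop_face between -0.012 and 0.012 m and ((y of thick3_c in the frame of stop_face between -0.079 and -0.025 m and z of thick3_c in the frame of stop_face between 0.019 and 0.031 m) or (y of thick3_c in the frame of stop_face between -0.183 and -0.129 m and z of thick3_c in the frame of stop_face between 0.019 and 0.031 m) or (y of thick3_c in the frame of stop_face between -0.287 and -0.233 m and z of thick3_c in the frame of stop_face between 0.019 and 0.031 m)) and contact force between the fingers and thick1 below 0.5 N and contact force between the fingers and thick2 below 0.5 N and contact force between the fingers and thick3 below 0.5 N), for 0.2 s.
2. the clamp is tightened until its handle slips, the row closed up against the stop (x of thick1_c in the frame of stop_face between -0.014 and 0.014 m and angle between the x axis of each of thick1_c, thick2_c, thick3_c and the y axis of stop_face, either way round below 0.12 rad and angle between the z axis of each of thick1_c, thick2_c, thick3_c and the z axis of stop_face, either way round below 0.1 rad and ((y of thick1_c in the frame of stop_face between -0.057 and -0.047 m and z of thick1_c in the frame of stop_face between 0.019 and 0.031 m) or (y of thick1_c in the frame of stop_face between -0.161 and -0.151 m and z of thick1_c in the frame of stop_face between 0.019 and 0.031 m) or (y of thick1_c in the frame of stop_face between -0.265 and -0.255 m and z of thick1_c in the frame of stop_face between 0.019 and 0.031 m)) and x of thick2_c in the frame of stop_face between -0.014 and 0.014 m and ((y of thick2_c in the frame of stop_face between -0.057 and -0.047 m and z of thick2_c in the frame of stop_face between 0.019 and 0.031 m) or (y of thick2_c in the frame of stop_face between -0.161 and -0.151 m and z of thick2_c in the frame of stop_face between 0.019 and 0.031 m) or (y of thick2_c in the frame of stop_face between -0.265 and -0.255 m and z of thick2_c in the frame of stop_face between 0.019 and 0.031 m)) and x of thick3_c in the frame of stop_face between -0.014 and 0.014 m and ((y of thick3_c in the frame of stop_face between -0.057 and -0.047 m and z of thick3_c in the frame of stop_face between 0.019 and 0.031 m) or (y of thick3_c in the frame of stop_face between -0.161 and -0.151 m and z of thick3_c in the frame of stop_face between 0.019 and 0.031 m) or (y of thick3_c in the frame of stop_face between -0.265 and -0.255 m and z of thick3_c in the frame of stop_face between 0.019 and 0.031 m)) and value of joint clutch between 0.1 and 1.6 rad), for 0.2 s.
3. every thin brick lies centred over a joint of the course below, let go (x of thin1_c in the frame of stop_face between -0.014 and 0.014 m and angle between the x axis of each of thin1_c, thin2_c, thin3_c and the y axis of stop_face, either way round below 0.12 rad and angle between the z axis of each of thin1_c, thin2_c, thin3_c and the z axis of stop_face, either way round below 0.1 rad and ((y of thin1_c in the frame of stop_face between -0.119 and -0.089 m and z of thin1_c in the frame of stop_face between 0.06 and 0.072 m) or (y of thin1_c in the frame of stop_face between -0.223 and -0.193 m and z of thin1_c in the frame of stop_face between 0.06 and 0.072 m) or (y of thin1_c in the frame of stop_face between -0.171 and -0.141 m and z of thin1_c in the frame of stop_face between 0.092 and 0.104 m)) and x of thin2_c in the frame of stop_face between -0.014 and 0.014 m and ((y of thin2_c in the frame of stop_face between -0.119 and -0.089 m and z of thin2_c in the frame of stop_face between 0.06 and 0.072 m) or (y of thin2_c in the frame of stop_face between -0.223 and -0.193 m and z of thin2_c in the frame of stop_face between 0.06 and 0.072 m) or (y of thin2_c in the frame of stop_face between -0.171 and -0.141 m and z of thin2_c in the frame of stop_face between 0.092 and 0.104 m)) and x of thin3_c in the frame of stop_face between -0.014 and 0.014 m and ((y of thin3_c in the frame of stop_face between -0.119 and -0.089 m and z of thin3_c in the frame of stop_face between 0.06 and 0.072 m) or (y of thin3_c in the frame of stop_face between -0.223 and -0.193 m and z of thin3_c in the frame of stop_face between 0.06 and 0.072 m) or (y of thin3_c in the frame of stop_face between -0.171 and -0.141 m and z of thin3_c in the frame of stop_face between 0.092 and 0.104 m)) and contact force between the fingers and thin1 below 0.5 N and contact force between the fingers and thin2 below 0.5 N and contact force between the fingers and thin3 below 0.5 N), for 0.2 s.
At the end, for the whole second after the job is handed in: The thick bricks lie flat in a closed row from the stop (each within 5 mm of its place along the row, 14 mm across, 0.12 rad), the handle has slipped between 0.1 and 1.6 rad, and every thin brick lies flat over a joint of the course below, within 15 mm along, 14 mm across and 0.12 rad; all at rest (all of step 2 and all of step 3 and linear speed of each of thick1, thick2, thick3, thin1, thin2, thin3 below 0.02 m/s); the robot touches nothing.
It fails at once if the handle is forced on more than a quarter turn (1.6 rad) after it slips (value of joint clutch above 1.6 rad).
It fails at once if the brush is moved more than 30 mm (distance of brush_c from where it was at the start of the episode above 0.03 m).
It fails at once if the bracket is moved more than 30 mm (distance of bracket_c from where it was at the start of the episode above 0.03 m).
It fails at once if the pliers is moved more than 30 mm (distance of pliers_c from where it was at the start of the episode above 0.03 m).
Of thin1, thin2, thin3 only 1 to 3 are there at a start; the rules pass over those that are not, and their reading is None.
At some moment in a run one of thin1, thin2, thin3 may be knocked a few centimetres aside while the robot is not near it.
It also fails if it takes over 210 s, if anything falls off the work surface, if the arm or the gripper's body presses on something with over 40 N, if the wrist force passes 120 N, or if a joint passes its speed limit or range.

## Working session

There is one attempt and no reset: what is moved stays moved. The work goes in short steps, Python scripts to look and compute and a tool call to move; the robot and the scene stay as the last step left them, time stands still between calls to the robot, and variables do not carry over. Pictures are saved under pics/ and viewed, at most 14 in all, crops included, and the job is handed in when it is done.

Besides the shell and the picture viewer there is one more tool, called as a command line: name --argument value ..., lists and objects as JSON in quotes. move_arm: Moves the arm, as the interface text tells. Its arguments: {"type":"object","properties":{"deltas":{"type":"array"},"grip_force":{"type":"number"}},"required":["deltas"]}

```bash
mkdir -p pics; ls
cat > h.py <<'E'
import numpy as np, cv2
from bench import robot
def cam(n):
    c=robot.read_camera(n); p=c["pixels"]; c["f"]=p.shape[0]/2/np.tan(np.radians(c["fovy"])/2)
    c["R"]=cv2.Rodrigues(np.array(c["rvec"],float))[0]; c["t"]=np.array(c["tvec"],float).ravel(); return c
def ray(c,u,v):
    d=c["R"].T@np.array([(u-c["cx"])/c["f"],(v-c["cy"])/c["f"],1.]); return -c["R"].T@c["t"],d
def onz(c,u,v,z):
    o,d=ray(c,u,v); return o+d*(z-o[2])/d[2]
def proj(c,p):
    q=c["R"]@np.array(p,float)+c["t"]; return np.array([c["cx"]+c["f"]*q[0]/q[2],c["cy"]+c["f"]*q[1]/q[2]])
def save(c,name): cv2.imwrite("pics/"+name,c["pixels"][:,:,::-1])
E
python3 - <<'E'
from h import *
for n in("scene","top"):
    c=cam(n); save(c,n+"0.png"); np.save(n+"0.npy",c,allow_pickle=True)
    print(n,c["f"],c["cx"],c["cy"],-c["R"].T@c["t"],c["R"].round(3).tolist())
print(robot.observe())
E
```

```text
pics
scene 469.68851331376703 288.1270132326195 209.12354131866653 [1.41234458 0.25676276 0.69829826] [[-0.296, 0.955, 0.013], [0.541, 0.179, -0.822], [-0.787, -0.236, -0.57]]
top 379.803955450455 277.82733469284284 209.76796182856106 [ 0.42918151 -0.00544104  0.99770405] [[-0.026, -1.0, 0.006], [-0.991, 0.025, -0.128], [0.128, -0.009, -0.992]]
{'t': 0.1, 'qpos': array([ 1.28300089,  0.46833956, -0.01160849,  1.60351655,  0.00603269,
        1.0714204 , -0.05628946]), 'qd': array([-0.00081919, -0.00134053,  0.00177132, -0.00279361, -0.0007692 ,
        0.00049416,  0.00035071]), 'tau': array([ 1.33955658e-03, -5.21648991e+01, -1.25868857e-02, -2.44368196e+01,
       -5.68873133e-02,  1.41199882e-02,  7.99007648e-05]), 'ee_pos': array([ 0.15733241, -0.63012484,  0.21370909]), 'eef_rot': array([ 9.92520438e-01,  1.22075795e-01, -1.71726979e-04, -8.06928012e-04]), 'ft_force': array([ 0.9423548 ,  0.62691924, -0.66693345]), 'torque': array([ 0.00921311, -0.03565889,  0.00400658]), 'grip_force': 0.0, 'grip_width': 0.09226187710452638}
```

View pics/scene0.png

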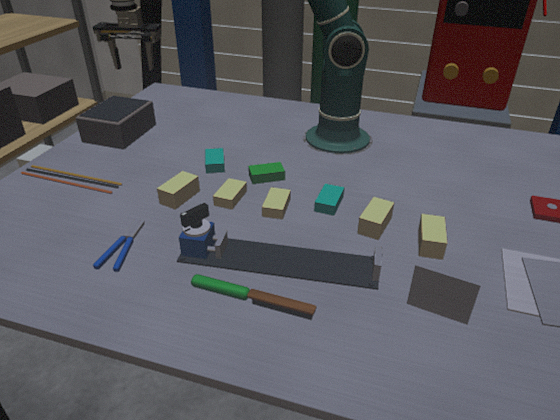

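View pics/top0.png

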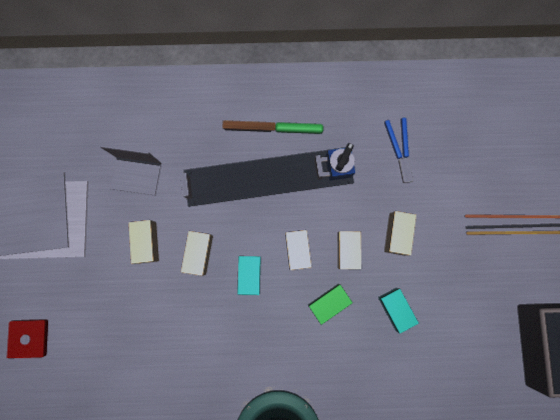

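The scene shows thick bricks at (180,189), (376,216) and (432,235), and thin cream ones at (230,193) and (277,202). In the top view the thick ones are at (402,233), (196,253) and (141,242), and the thin ones at (350,250) and (299,250). The stop is at top (187,185), and the handle at (345,157), with its white end to be checked.
Things that could be mistaken for a thin brick are turquoise at top (249,275) and (400,311), and green at (330,304). By the description I choose the cream ones only. Next is one close crop to check that.

Run:
```python
from h import *
t=np.load("top0.npy",allow_pickle=True).item(); s=np.load("scene0.npy",allow_pickle=True).item()
a=cv2.resize(t["pixels"][130:285,120:420],None,fx=2.6,fy=2.6,interpolation=cv2.INTER_CUBIC)
b=cv2.resize(s["pixels"][150:290,150:460],None,fx=2.5,fy=2.5,interpolation=cv2.INTER_CUBIC)[:195]
cv2.imwrite("pics/crop.png",a[:,:,::-1])
for n,c,pts in(("top",t,[(141,242),(196,253),(402,233),(299,250),(350,250),(250,220),(153,245),(249,275)]),("scene",s,[(180,185),(376,210),(432,230),(432,248),(230,190),(277,198),(277,212),(300,220)])):
    for p in pts: print(n,p,c["pixels"][p[1],p[0]])
for n,c in(("top",t),("scene",s)):
    h=cv2.cvtColor(c["pixels"],cv2.COLOR_RGB2HSV); im=c["pixels"].astype(int)
    m=((im.min(2)>70)&(im[:,:,0]>im[:,:,2]+8)&(im[:,:,0]>120)).astype(np.uint8)
    m[:110]=0
    k,l,st,ce=cv2.connectedComponentsWithStats(m)
    for i in range(1,k):
        if st[i,4]>100: print(n,st[i],ce[i].round(1),cv2.minAreaRect(np.argwhere(l==i)[:,::-1].astype(np.float32)))
```

```text
top (141, 242) [184 188 168]
top (196, 253) [186 192 189]
top (402, 233) [186 190 178]
top (299, 250) [185 191 200]
top (350, 250) [185 189 195]
top (250, 220) [118 120 137]
top (153, 245) [55 50 45]
top (249, 275) [ 73 193 193]
scene (180, 185) [161 168 127]
scene (376, 210) [163 168 128]
scene (432, 230) [162 166 125]
scene (432, 248) [83 76 63]
scene (230, 190) [157 168 124]
scene (277, 198) [160 169 127]
scene (277, 212) [83 75 66]
scene (300, 220) [117 119 132]
top [400 212  16  44 375] [408.5 230.4] ((405.9385070800781, 233.49234008789062), (14.884167671203613, 42.171810150146484), 7.125016689300537)
top [128 220  25  44 861] [139.6 240.6] ((140.05752563476562, 241.36285400390625), (42.239566802978516, 22.283864974975586), 86.18592071533203)
scene [  0 110  81  48 721] [ 35.3 131.1] ((35.430049896240234, 125.66580963134766), (18.859174728393555, 92.78426361083984), 59.74356460571289)
scene [157 171  41  23 436] [177.2 182.1] ((177.34642028808594, 181.99075317382812), (14.128740310668945, 40.175601959228516), 54.782405853271484)
scene [213 178  34  22 409] [229.4 188.6] ((229.54916381835938, 188.5409698486328), (17.156944274902344, 31.36903953552246), 39.80556869506836)
scene [262 187  29  23 447] [276.1 198.2] ((275.83563232421875, 197.9383544921875), (20.95036506652832, 25.983135223388672), 20.556045532226562)
scene [359 197  35  27 558] [376.5 210. ] ((376.35955810546875, 209.72470092773438), (22.15395736694336, 30.739940643310547), 32.00538635253906)
scene [422 214  26  30 645] [433.7 228.3] ((434.5, 228.5), (25.0, 29.0), 0.0)
```

View pics/crop.png

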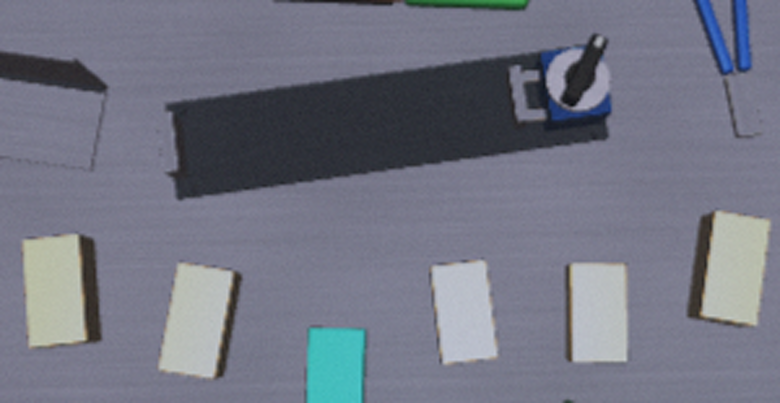

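The crop confirms that the two thin bricks (crop (463,312) and (597,312)) are cream/white and the turquoise one is a decoy. The stop is a grey strip at crop x≈175, and the handle's white end is at (600,42).

```bash
cat >> h.py <<'E'
def faces(n,c):
    im=c["pixels"].astype(int)
    if n=="top": m=(im.min(2)>150)
    else: m=(im[:,:,0]>135)&(im[:,:,0]>im[:,:,2]+20)
    m=m.astype(np.uint8); m[:140]=0
    k,l,st,ce=cv2.connectedComponentsWithStats(m); o=[]
    for i in range(1,k):
        if 250<st[i,4]<1500: o.append((ce[i],cv2.minAreaRect(np.argwhere(l==i)[:,::-1].astype(np.float32)),st[i,4],(l==i)))
    return o
def tri(t,a,s,b):
    o1,d1=ray(t,*a);o2,d2=ray(s,*b); d1/=np.linalg.norm(d1);d2/=np.linalg.norm(d2)
    x=np.linalg.lstsq(np.c_[d1,-d2],o2-o1,rcond=None)[0]; p,q=o1+x[0]*d1,o2+x[1]*d2
    return (p+q)/2,np.linalg.norm(p-q)
def bricks(t,s):
    S=faces("scene",s); out=[]
    for ce,r,ar,_ in faces("top",t):
        best=min(((*tri(t,ce,s,q[0]),) for q in S),key=lambda z:z[1],default=None)
        if best is None or best[1]>.012: continue
        p=best[0]; B=np.array([onz(t,*q,p[2])[:2] for q in cv2.boxPoints(r)])
        e1,e2=B[1]-B[0],B[2]-B[1]; L=e1 if np.linalg.norm(e1)>np.linalg.norm(e2) else e2
        out.append((ce.round(1),p.round(4),round(best[1],4),np.linalg.norm(e1).round(3),np.linalg.norm(e2).round(3),round(np.arctan2(L[1],L[0])%np.pi,3)))
    return out
E
python3 - <<'E'
from h import *
t=np.load("top0.npy",allow_pickle=True).item(); s=np.load("scene0.npy",allow_pickle=True).item()
for b in bricks(t,s): print(*b)
g=t["pixels"].astype(int)
m=(g.max(2)<75).astype(np.uint8); m[:148]=0;m[210:]=0;m[:,:175]=0;m[:,360:]=0
k,l,st,ce=cv2.connectedComponentsWithStats(m); i=1+st[1:,4].argmax(); P=np.argwhere(l==i)[:,::-1].astype(np.float32)
r=cv2.minAreaRect(P); print(st[i],r); print([onz(t,*q,.006).round(4) for q in cv2.boxPoints(r)])
print(g[178:193:2,178:200].sum(2)//3)
a=g[165:210:4,178:196]; 
# edges of plate long sides by column transitions
up=[];lo=[]
for u in range(200,312,4):
    col=np.where(l[:,u]==i)[0]; up.append(onz(t,u,col[0]-.5,.006)[:2]); lo.append(onz(t,u,col[-1]+.5,.006)[:2])
for e in(up,lo):
    v=cv2.fitLine(np.array(e,np.float32),cv2.DIST_HUBER,0,.01,.01).ravel(); print("edge",v, np.mean(e,0))
# scene
g2=cv2.resize(s["pixels"][235:300,340:400],None,fx=6,fy=6,interpolation=cv2.INTER_CUBIC)
g3=cv2.resize(t["pixels"][150:215,175:215],None,fx=6,fy=6,interpolation=cv2.INTER_CUBIC)
cv2.imwrite("pics/stop.png",np.hstack([g2,g3])[:,:,::-1])
E
```

```text
[402.5 232.5] [ 0.4865 -0.3261  0.0483] 0.0021 0.103 0.053 2.941
[140.1 241.3] [0.4813 0.3304 0.0474] 0.0012 0.053 0.103 0.088
[194.8 252.7] [0.4495 0.1937 0.0481] 0.002 0.103 0.054 2.966
[298.  249.5] [ 0.4513 -0.0635  0.0299] 0.0016 0.054 0.094 0.081
[349.9 249.7] [ 0.4474 -0.1954  0.0299] 0.0019 0.051 0.093 3.088
[ 184  150  170   57 5306] ((267.789306640625, 176.43885803222656), (36.63549041748047, 169.70542907714844), 81.95094299316406)
[array([0.6698, 0.2401, 0.006 ]), array([ 0.7241, -0.2113,  0.006 ]), array([ 0.6244, -0.22  ,  0.006 ]), array([0.5719, 0.226 , 0.006 ])]
[[129 129 126 126 126 127 126 127  93  56  42  41  53  51  52  54  55  55
   52  56  51  52]
 [126 128 112 119 124 126 121 126 121  72  43  43  45  54  52  52  50  50
   53  53  52  51]
 [128 128 129 128 128 122 123 128 132  83  41  46  45  51  55  49  52  52
   51  50  54  52]
 [129 127 128 135 133 124 123 125 127  79  41  46  43  51  51  54  52  51
   52  46  54  54]
 [126 125 126 126 125 127 123 124 129  86  49  42  40  50  53  49  52  51
   52  50  52  52]
 [129 129 128 122 125 125 125 124 127 114  67  43  43  49  53  50  55  53
   51  52  49  51]
 [131 130 128 126 127 126 127 123 128 133  83  42  44  48  50  52  54  51
   49  56  50  54]
 [127 131 126 127 130 128 125 124 125 129  79  41  41  47  49  55  51  51
   53  50  52  52]]
edge [ 0.11644998 -0.99319655  0.69293284  0.04558994] [0.69293284 0.04558994]
edge [ 0.1167204  -0.99316484  0.5898243   0.07385227] [0.59292328 0.04739717]
```

View pics/stop.png

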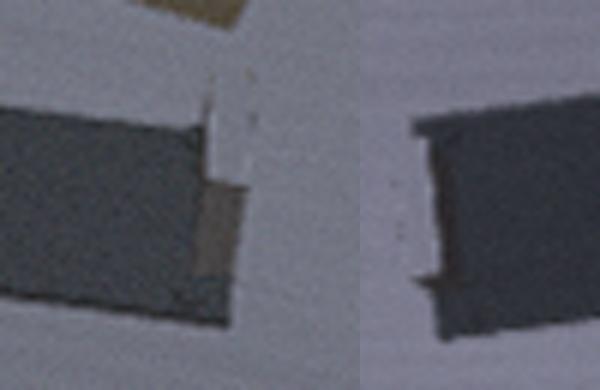

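Left panel (scene, 6x): the stop's side face is at (218,230) and its top at (230,140). Right panel (top, 6x): the stop's inner top edge is at x≈432-438, i.e. u≈187. The bricks triangulate at 48 mm (thick) and 30 mm (thin), which agrees with the text to within 2 mm. Next I set up the frames and the move arithmetic.

```bash
cat >> h.py <<'E'
from scipy.spatial.transform import Rotation as Ro
Y=np.array([-.1167,.9932]); X=np.array([.9932,.1167]); YAW=np.arctan2(Y[1],Y[0]); C0=np.array([.6430,.0456])
def down(yaw): return Ro.from_euler('z',yaw)*Ro.from_euler('x',np.pi)
def state():
    o=robot.observe(); return np.array(o["ee_pos"]),Ro.from_quat(o["eef_rot"]),o
def deltas(wps):
    "wps: (x,y,z,yaw) -> shift mm, rotvec in present tool axes"
    p,R,o=state()
    print("t",o["t"],"tcp",p.round(4),"j",np.round(o["qpos"],2),"ft",np.round(o["ft_force"],1),"w",round(o["grip_width"],4))
    for w in wps:
        yaw=w[3]
        r=(R.inv()*down(yaw)).as_rotvec()
        print(np.round(w,3),(R.inv().apply(np.array(w[:3])-p)*1000).round(1),r.round(3))
E
python3 - <<'E'
from h import *
t=np.load("top0.npy",allow_pickle=True).item()
for z in(.051,.049):
    for u,v in((186.3,180),(187,186),(187.8,191)):
        q=onz(t,u,v,z)[:2]-C0; print("top edge in plate frame",q@X,q@Y)
for v in(182,186): 
    q=onz(t,190.7,v,.006)[:2]-C0; print("base",q@X,q@Y)
# jaw, handle
g=t["pixels"].astype(int)
print(g[148:176,315:356].sum(2)//3)
h=[3.0]
deltas([(.5,-.3,.25,.3),(.4495,.1937,.17,2.966-np.pi),(.4495,.1937,.010,2.966-np.pi)])
E
```

```text
top edge in plate frame 0.010098670277707344 0.17030963974407878
top edge in plate frame -0.005525198664189185 0.17029150463532472
top edge in plate frame -0.018573780314720297 0.16973539095274767
top edge in plate frame 0.01058122801104183 0.1707238156053841
top edge in plate frame -0.005075647801290852 0.1707056421845329
top edge in plate frame -0.018151795789296852 0.17014835366028663
base 0.01393170473632934 0.16868862214172295
base 0.0032042979959480515 0.16991382095744254
[[122 124 122 ... 107 125 122]
 [121 123 121 ... 122 127 126]
 [124 127 124 ... 131 128 129]
 ...
 [ 50  47  43 ...  43  64 112]
 [ 50  49  42 ...  56  95 118]
 [ 48  48  42 ...  93 119 122]]
t 0.1 tcp [ 0.1573 -0.6301  0.2137] j [ 1.28  0.47 -0.01  1.6   0.01  1.07 -0.06] ft [ 0.9  0.6 -0.7] w 0.0923
[ 0.5  -0.3   0.25  0.3 ] [ 412.4 -237.3  -36. ] [-0.002  0.    -0.055]
[ 0.45   0.194  0.17  -0.176] [ 483.1 -728.4   44.8] [-0.002  0.     0.42 ]
[ 0.45   0.194  0.01  -0.176] [ 483.1 -728.1  204.8] [-0.002  0.     0.42 ]
```

move_arm --deltas '[[[412,-237,-36],[0,0,0],-1],[[412,-237,-36],[0,0,0],-1],[[412,-237,-36],[0,0,0],-1],[[412,-237,-36],[0,0,0],-1],[[412,-237,-36],[0,0,0],-1],[[412,-237,-36],[0,0,0],-1],[[412,-237,-36],[0,0,0],-1],[[412,-237,-36],[0,0,0],-1],[[450,-480,0],[0,0,0.2],-1],[[483,-728,45],[0,0,0.42],-1],[[483,-728,45],[0,0,0.42],-1],[[483,-728,45],[0,0,0.42],-1],[[483,-728,45],[0,0,0.42],-1],[[483,-728,45],[0,0,0.42],-1],[[483,-728,45],[0,0,0.42],-1],[[483,-728,45],[0,0,0.42],-1],[[483,-728,45],[0,0,0.42],-1],[[483,-728,45],[0,0,0.42],-1],[[483,-728,45],[0,0,0.42],-1],[[483,-728,45],[0,0,0.42],-1]]' --grip_force 15

```text
t: 2.6
ee_pos: [0.4503, 0.1911, 0.1697]
eef_rot: [0.996, -0.089, 0.0, 0.0]
ft_force: [-0.9, 0.2, -0.1]
grip_width: 0.0919
grip_force: 0.0
```

Run:
```python
from h import *
a=2.966-np.pi
deltas([(.4495,.1937,.17,a),(.4495,.1937,.010,a)])
```

```text
t 2.6 tcp [0.4503 0.1911 0.1697] j [-0.1   0.29 -0.43  2.01  0.16  0.87 -2.37] ft [-0.9  0.2 -0.1] w 0.0919
[ 0.45   0.194  0.17  -0.176] [-1.2 -2.4 -0.3] [ 0.    -0.    -0.003]
[ 0.45   0.194  0.01  -0.176] [ -1.3  -2.4 159.7] [ 0.    -0.    -0.003]
```

move_arm --deltas '[[[-1,-2.5,60],[0,0,0],-1],[[-1,-2.5,110],[0,0,0],-1],[[-1,-2.5,150],[0,0,0],-1],[[-1,-2.5,159],[0,0,0],-1],[[-1,-2.5,159],[0,0,0],-1],[[-1,-2.5,159],[0,0,0],1],[[-1,-2.5,159],[0,0,0],1],[[-1,-2.5,159],[0,0,0],1],[[-1,-2.5,159],[0,0,0],1],[[-1,-2.5,159],[0,0,0],1],[[-1,-2.5,140],[0,0,0],1],[[-1,-2.5,90],[0,0,0],1],[[-1,-2.5,40],[0,0,0],1],[[-1,-2.5,0],[0,0,0],1],[[-1,-2.5,0],[0,0,0],1]]' --grip_force 20

```text
t: 4.47
ee_pos: [0.4508, 0.1962, 0.1721]
eef_rot: [0.996, -0.088, 0.003, -0.001]
ft_force: [0.7, 0.7, -3.1]
grip_width: 0.0544
grip_force: 20.0
```

Run:
```python
from h import *
def pl(d): return C0+Y*(.1702-d)
x,y=pl(.057)
deltas([(x,y,.17,YAW),(x,y,.0185,YAW),(x,y,.017,YAW)])
```

```text
t 4.475 tcp [0.4508 0.1962 0.1721] j [-0.09  0.29 -0.45  2.    0.17  0.87 -2.38] ft [ 0.7  0.7 -3.1] w 0.0544
[0.63  0.158 0.17  1.688] [182.9   6.3   3. ] [ 0.003 -0.006 -1.863]
[0.63  0.158 0.018 1.688] [182.1   6.7 154.5] [ 0.003 -0.006 -1.863]
[0.63  0.158 0.017 1.688] [182.1   6.7 156. ] [ 0.003 -0.006 -1.863]
```

move_arm --deltas '[[[60,2,0],[0,0,-0.18],1],[[110,4,0],[0,0,-0.36],1],[[160,6,0],[0,0,-0.54],1],[[183,6,2],[0,0,-0.72],1],[[183,6,2],[0,0,-0.9],1],[[183,6,2],[0,0,-1.08],1],[[183,6,2],[0,0,-1.26],1],[[183,6,2],[0,0,-1.44],1],[[183,6,2],[0,0,-1.62],1],[[183,6,2],[0,0,-1.8],1],[[183,6,2],[0,0,-1.863],1],[[183,6,2],[0,0,-1.863],1],[[183,6,2],[0,0,-1.863],1],[[182,6.5,60],[0,0,-1.863],1],[[182,6.5,100],[0,0,-1.863],1],[[182,6.5,100],[0,0,-1.863],1],[[182,6.5,100],[0,0,-1.863],1]]'

```text
t: 6.6
ee_pos: [0.6282, 0.1581, 0.0711]
eef_rot: [0.665, 0.747, 0.001, 0.0]
ft_force: [0.4, -0.2, -1.9]
grip_width: 0.0551
grip_force: 20.0
```

Run:
```python
from h import *
x,y=C0+Y*(.1702-.057)
deltas([(x,y,.017,YAW)])
```

```text
t 6.6 tcp [0.6282 0.1581 0.0711] j [ 0.19  0.76 -0.7   1.67  0.58  0.93 -0.62] ft [ 0.4 -0.2 -1.9] w 0.0551
[0.63  0.158 0.017 1.688] [-0.3  1.5 54.1] [ 0.002 -0.001 -0.   ]
```

move_arm --deltas '[[[0,1.5,35],[0,0,0],1],[[0,1.5,48],[0,0,0],1],[[0,1.5,54],[0,0,0],1],[[0,1.5,54],[0,0,0],1],[[0,1.5,54],[0,0,0],1],[[0,1.5,54],[0,0,0],-0.6],[[0,1.5,54],[0,0,0],-1],[[0,1.5,54],[0,0,0],-1],[[0,1.5,54],[0,0,0],-1],[[0,1.5,20],[0,0,0],-1],[[0,1.5,-40],[0,0,0],-1],[[0,1.5,-100],[0,0,0],-1],[[0,1.5,-100],[0,0,0],-1]]'

```text
t: 8.22
ee_pos: [0.6315, 0.159, 0.1752]
eef_rot: [0.665, 0.747, 0.004, 0.003]
ft_force: [-0.4, -0.5, -0.4]
grip_width: 0.0918
grip_force: 0.0
```

Run:
```python
from h import *
deltas([(.4813,.3304,.17,.088),(.4813,.3304,.10,.088),(.4813,.3304,.01,.088)])
```

```text
t 8.225 tcp [0.6315 0.159  0.1752] j [ 0.23  0.64 -0.77  1.6   0.5   1.09 -0.56] ft [-0.4 -0.5 -0.4] w 0.0918
[0.481 0.33  0.17  0.088] [ 187.7 -129.2    4.2] [ 0.006 -0.009  1.6  ]
[0.481 0.33  0.1   0.088] [ 187.6 -129.9   74.2] [ 0.006 -0.009  1.6  ]
[0.481 0.33  0.01  0.088] [ 187.5 -130.7  164.2] [ 0.006 -0.009  1.6  ]
```

move_arm --deltas '[[[50,-35,4],[0,0,0.18],-1],[[100,-70,4],[0,0,0.36],-1],[[150,-100,4],[0,0,0.54],-1],[[187,-129,4],[0,0,0.72],-1],[[187,-129,4],[0,0,0.9],-1],[[187,-129,4],[0,0,1.08],-1],[[187,-129,4],[0,0,1.26],-1],[[187,-129,4],[0,0,1.44],-1],[[187,-129,4],[0,0,1.6],-1],[[187,-129,40],[0,0,1.6],-1],[[187,-129,74],[0,0,1.6],-1],[[187,-129,74],[0,0,1.6],-1],[[187,-129,74],[0,0,1.6],-1],[[187,-129,74],[0,0,1.6],-1]]'

```text
t: 9.98
ee_pos: [0.4796, 0.3286, 0.0969]
eef_rot: [0.999, 0.044, 0.001, -0.001]
ft_force: [0.9, 0.0, -0.0]
grip_width: 0.0914
grip_force: 0.0
```

Run:
```python
from h import *
deltas([(.4813,.3304,.01,.088)])
```

```text
t 9.975 tcp [0.4796 0.3286 0.0969] j [-0.33  0.55 -0.43  1.84  0.3   0.81 -2.4 ] ft [ 0.9  0.  -0. ] w 0.0914
[0.481 0.33  0.01  0.088] [ 1.7 -1.5 86.9] [-0.001 -0.002 -0.   ]
```

move_arm --deltas '[[[1.5,-1.5,50],[0,0,0],-1],[[1.5,-1.5,80],[0,0,0],-1],[[1.5,-1.5,87],[0,0,0],-1],[[1.5,-1.5,87],[0,0,0],-1],[[1.5,-1.5,87],[0,0,0],1],[[1.5,-1.5,87],[0,0,0],1],[[1.5,-1.5,87],[0,0,0],1],[[1.5,-1.5,87],[0,0,0],1],[[1.5,-1.5,87],[0,0,0],1],[[1.5,-1.5,60],[0,0,0],1],[[1.5,-1.5,10],[0,0,0],1],[[1.5,-1.5,-40],[0,0,0],1],[[1.5,-1.5,-75],[0,0,0],1],[[1.5,-1.5,-75],[0,0,0],1],[[1.5,-1.5,-75],[0,0,0],1]]'

```text
t: 11.85
ee_pos: [0.4794, 0.3288, 0.169]
eef_rot: [0.999, 0.044, -0.001, 0.001]
ft_force: [-0.4, -0.6, -1.9]
grip_width: 0.0548
grip_force: 20.0
```

Run:
```python
from h import *
x,y=C0+Y*(.1702-.164)
deltas([(x,y,.17,YAW),(x,y,.1,YAW)])
```

```text
t 11.85 tcp [0.4794 0.3288 0.169 ] j [-0.29  0.46 -0.47  1.79  0.25  0.96 -2.35] ft [-0.4 -0.6 -1.9] w 0.0548
[0.642 0.052 0.17  1.688] [138.  290.2  -0.9] [-1.0e-03  3.0e-03 -1.6e+00]
[0.642 0.052 0.1   1.688] [138.2 290.1  69.1] [-1.0e-03  3.0e-03 -1.6e+00]
```

move_arm --deltas '[[[24,50,0],[0,0,-0.18],1],[[48,100,0],[0,0,-0.36],1],[[72,150,0],[0,0,-0.54],1],[[96,200,0],[0,0,-0.72],1],[[120,250,0],[0,0,-0.9],1],[[138,290,0],[0,0,-1.08],1],[[138,290,0],[0,0,-1.26],1],[[138,290,0],[0,0,-1.44],1],[[138,290,0],[0,0,-1.6],1],[[138,290,0],[0,0,-1.6],1],[[138,290,40],[0,0,-1.6],1],[[138,290,69],[0,0,-1.6],1],[[138,290,69],[0,0,-1.6],1],[[138,290,69],[0,0,-1.6],1],[[138,290,69],[0,0,-1.6],1]]'

```text
t: 13.72
ee_pos: [0.6439, 0.0532, 0.103]
eef_rot: [0.665, 0.747, 0.001, 0.001]
ft_force: [0.7, -0.7, -1.8]
grip_width: 0.0547
grip_force: 20.0
```

Run:
```python
from h import *
x,y=C0+Y*(.1702-.164)
deltas([(x,y,.017,YAW)])
for i in range(3): print(robot.observe()["ee_pos"])
```

```text
t 13.725 tcp [0.6439 0.0532 0.103 ] j [ 0.35  0.71 -0.7   1.66  0.53  0.97 -0.42] ft [ 0.7 -0.7 -1.8] w 0.0547
[0.642 0.052 0.017 1.688] [-1.2 -2.  86. ] [ 0.002  0.    -0.001]
[0.64394956 0.05320899 0.10299645]
[0.64394956 0.05320899 0.10299645]
[0.64394956 0.05320899 0.10299645]
```

move_arm --deltas '[[[-3,-1,50],[0,0,0],1],[[-3,-1,75],[0,0,0],1],[[-3,-1,84],[0,0,0],1],[[-3,-1,84],[0,0,0],1],[[-3,-1,84],[0,0,0],1],[[-3,-1,84],[0,0,0],-0.6],[[-3,-1,84],[0,0,0],-1],[[-3,-1,84],[0,0,0],-1],[[-3,-1,84],[0,0,0],-1],[[-3,-1,50],[0,0,0],-1],[[-3,-1,-10],[0,0,0],-1],[[-3,-1,-70],[0,0,0],-1],[[-60,20,-70],[0,0,0.18],-1],[[-120,60,-70],[0,0,0.36],-1],[[-170,100,-70],[0,0,0.54],-1],[[-220,140,-70],[0,0,0.72],-1],[[-270,170,-70],[0,0,0.9],-1],[[-320,170,-70],[0,0,1.08],-1],[[-330,170,-70],[0,0,1.26],-1],[[-330,170,-70],[0,0,1.44],-1]]'

```text
t: 16.23
ee_pos: [0.8499, -0.2573, 0.1703]
eef_rot: [0.993, 0.119, -0.001, 0.0]
ft_force: [-0.6, 0.4, -0.3]
grip_width: 0.0918
grip_force: 0.0
```

Run:
```python
from h import *
t=cam("top");s=cam("scene");save(t,"top1.png");save(s,"scene1.png");np.save("top1.npy",t,allow_pickle=True)
for b in bricks(t,s):
    q=b[1][:2]-C0; print(*b,"plate x,d",(q@X).round(4),(.1702-q@Y).round(4))
cv2.imwrite("pics/c1.png",cv2.resize(t["pixels"][130:290,120:420],None,fx=2.6,fy=2.6,interpolation=cv2.INTER_CUBIC)[:,:,::-1])
deltas([(.4865,-.3261,.17,2.941-np.pi)])
```

```text
[250.1 174.8] [0.642  0.0533 0.0546] 0.0013 0.103 0.053 1.692 plate x,d -0.0001 0.1624
[207.9 181.1] [0.6282 0.1601 0.0548] 0.001 0.102 0.053 1.674 plate x,d -0.0013 0.0548
[400.9 228.8] [ 0.4956 -0.3205  0.0547] 0.002 0.101 0.051 2.942 plate x,d -0.1891 0.5166
[298.4 249.7] [ 0.4506 -0.0642  0.0291] 0.001 0.057 0.097 0.088 plate x,d -0.2039 0.2568
[350.3 249.7] [ 0.4473 -0.196   0.0298] 0.001 0.054 0.096 3.087 plate x,d -0.2226 0.3873
t 16.325 tcp [ 0.8502 -0.2552  0.1709] j [ 0.39  0.99 -0.35  0.81  0.3   1.38 -1.19] ft [-0.7  0.6  0.1] w 0.0917
[ 0.486 -0.326  0.17  -0.201] [-370.   -20.2    1.2] [-0.     0.001  0.448]
```

View pics/c1.png

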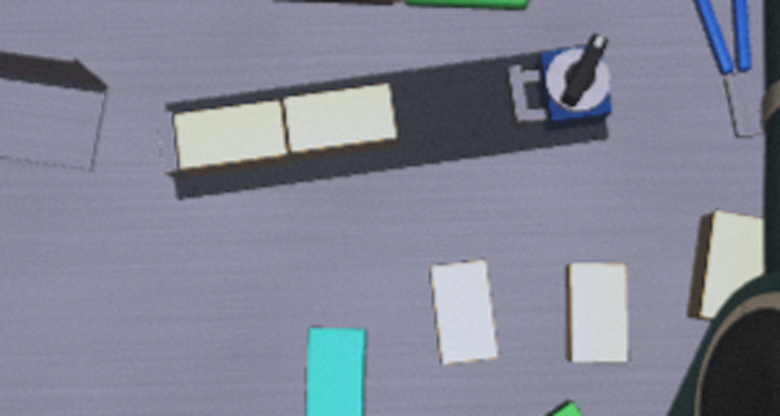

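The row is good: two bricks lie against the stop at crop (230,135) and (340,118), and the handle's white end is at (600,42) as before. The arm hides part of the third thick brick, so I keep the first measurement for it.

move_arm --deltas '[[[-60,-3,0],[0,0,0.1],-1],[[-120,-7,0],[0,0,0.2],-1],[[-180,-10,0],[0,0,0.3],-1],[[-240,-13,0],[0,0,0.4],-1],[[-300,-16,0],[0,0,0.448],-1],[[-350,-19,0],[0,0,0.448],-1],[[-370,-20,0],[0,0,0.448],-1],[[-370,-20,40],[0,0,0.448],-1],[[-370,-20,70],[0,0,0.448],-1],[[-370,-20,70],[0,0,0.448],-1],[[-370,-20,70],[0,0,0.448],-1],[[-370,-20,70],[0,0,0.448],-1]]'

```text
t: 17.82
ee_pos: [0.4881, -0.3267, 0.1031]
eef_rot: [0.995, -0.099, 0.001, 0.001]
ft_force: [-0.6, 0.2, 0.3]
grip_width: 0.0916
grip_force: 0.0
```

Run:
```python
from h import *
deltas([(.4865,-.3261,.01,2.941-np.pi)])
t=np.load("top1.npy",allow_pickle=True).item()
g=t["pixels"].astype(int).sum(2)//3
print("cols 310-330"); print(g[156:178:3,310:330])
for v in (160,166,172):
  for u in (316,317,318):
    q=onz(t,u,v,.046)[:2]-C0; print(u,v,(q@X).round(4),(.1702-q@Y).round(4))
```

```text
t 17.825 tcp [ 0.4881 -0.3267  0.1031] j [ 0.77  0.52 -0.31  1.83  0.21  0.81 -1.42] ft [-0.6  0.2  0.3] w 0.0916
[ 0.486 -0.326  0.01  -0.201] [-1.9 -0.3 93.1] [ 0.001 -0.003  0.001]
cols 310-330
[[ 60  59  59  61  57  81 123 137 150 151  96  57  59  58  54  49  47  42
   38  67]
 [ 55  60  62  58  56  50 124 147 144 147 150 147 144 149 144 145 147  96
   45  60]
 [ 63  62  64  61  56  53  93 136 149 148 149  98  66  60  61  55  43  38
   41  44]
 [ 58  62  57  60  59  55  52 128 148 146 149 121  71  60  61  59  56  45
   38  41]
 [ 58  62  61  59  59  57  53  96 137 147 147 146  99  60  60  60  58  47
   39  39]
 [ 59  59  58  63  58  60  53  53 123 148 144 147 117  73  62  57  59  73
   71  49]
 [ 59  56  59  58  59  59  57  52  94 135 146 148 147 149 148 147 150 149
  150 124]
 [ 59  59  61  61  63  59  57  51  51  60  60  52  58  61  64  60  58  56
   53  46]]
316 160 0.0163 0.3345
317 160 0.0159 0.337
318 160 0.0156 0.3396
316 166 0.0007 0.332
317 166 0.0003 0.3346
318 166 -0.0 0.3371
316 172 -0.0148 0.3296
317 172 -0.0152 0.3321
318 172 -0.0156 0.3346
```

move_arm --deltas '[[[-1,0,50],[0,0,0],-1],[[-1,0,80],[0,0,0],-1],[[-1,0,91],[0,0,0],-1],[[-1,0,91],[0,0,0],-1],[[-1,0,91],[0,0,0],1],[[-1,0,91],[0,0,0],1],[[-1,0,91],[0,0,0],1],[[-1,0,91],[0,0,0],1],[[-1,0,91],[0,0,0],1],[[-1,0,60],[0,0,0],1],[[-1,0,10],[0,0,0],1],[[-1,0,-40],[0,0,0],1],[[-1,0,-90],[0,0,0],1],[[-1,0,-90],[0,0,0],1],[[-1,0,-90],[0,0,0],1]]'

```text
t: 19.7
ee_pos: [0.4847, -0.3258, 0.1904]
eef_rot: [0.995, -0.1, -0.001, -0.0]
ft_force: [0.2, -0.3, -2.0]
grip_width: 0.0551
grip_force: 20.0
```

Run:
```python
from h import *
x,y=C0+Y*(.1702-.272)
deltas([(x,y,.19,YAW),(x,y,.1,YAW)])
```

```text
t 19.7 tcp [ 0.4847 -0.3258  0.1904] j [ 0.8   0.41 -0.34  1.77  0.16  0.99 -1.38] ft [ 0.2 -0.3 -2. ] w 0.0551
[ 0.655 -0.056  0.19   1.688] [ 112.9 -298.8    0.3] [-2.000e-03  1.000e-03 -1.888e+00]
[ 0.655 -0.056  0.1    1.688] [ 113.1 -298.8   90.3] [-2.000e-03  1.000e-03 -1.888e+00]
```

move_arm --deltas '[[[20,-52,0],[0,0,-0.18],1],[[40,-105,0],[0,0,-0.36],1],[[60,-160,0],[0,0,-0.54],1],[[80,-212,0],[0,0,-0.72],1],[[100,-265,0],[0,0,-0.9],1],[[113,-299,0],[0,0,-1.08],1],[[113,-299,0],[0,0,-1.26],1],[[113,-299,0],[0,0,-1.44],1],[[113,-299,0],[0,0,-1.62],1],[[113,-299,0],[0,0,-1.8],1],[[113,-299,0],[0,0,-1.888],1],[[113,-299,0],[0,0,-1.888],1],[[113,-299,50],[0,0,-1.888],1],[[113,-299,90],[0,0,-1.888],1],[[113,-299,90],[0,0,-1.888],1],[[113,-299,90],[0,0,-1.888],1],[[113,-299,90],[0,0,-1.888],1]]'

```text
t: 21.82
ee_pos: [0.6573, -0.0554, 0.1036]
eef_rot: [0.665, 0.747, 0.001, 0.001]
ft_force: [0.2, 0.2, -2.2]
grip_width: 0.055
grip_force: 20.0
```

Run:
```python
from h import *
x,y=C0+Y*(.1702-.272)
deltas([(x,y,.017,YAW)])
```

```text
t 21.825 tcp [ 0.6573 -0.0554  0.1036] j [ 0.53  0.74 -0.74  1.63  0.57  1.   -0.27] ft [ 0.2  0.2 -2.2] w 0.055
[ 0.655 -0.056  0.017  1.688] [ 0.2 -2.7 86.6] [ 0.003  0.    -0.   ]
```

move_arm --deltas '[[[0,-2,50],[0,0,0],1],[[0,-2,77],[0,0,0],1],[[0,-2,85],[0,0,0],1],[[0,-2,85],[0,0,0],1],[[0,-2,85],[0,0,0],1],[[0,-2,85],[0,0,0],-0.6],[[0,-2,85],[0,0,0],-1],[[0,-2,85],[0,0,0],-1],[[0,-2,85],[0,0,0],-1],[[0,-2,50],[0,0,0],-1],[[0,-2,-10],[0,0,0],-1],[[0,-2,-70],[0,0,0],-1],[[0,-2,-120],[0,0,0],-1],[[0,-62,-120],[0,0,0],-1],[[0,-122,-120],[0,0,0],-1],[[0,-182,-120],[0,0,0],-1],[[0,-222,-120],[0,0,0],-1],[[0,-222,-120],[0,0,0],-1],[[0,-222,-120],[0,0,0],-1]]'

```text
t: 24.2
ee_pos: [0.4366, -0.0817, 0.2221]
eef_rot: [0.665, 0.747, 0.0, 0.001]
ft_force: [1.2, -0.0, -0.4]
grip_width: 0.0922
grip_force: 0.0
```

Run:
```python
from h import *
t=cam("top");s=cam("scene");np.save("top2.npy",t,allow_pickle=True);np.save("scene2.npy",s,allow_pickle=True)
for b in bricks(t,s):
    q=b[1][:2]-C0; print(*b,"plate x,d",(q@X).round(4),(.1702-q@Y).round(4))
a=cv2.resize(t["pixels"][130:200,300:370],None,fx=6,fy=6,interpolation=cv2.INTER_CUBIC)
b=cv2.resize(s["pixels"][190:260,165:235],None,fx=5,fy=6,interpolation=cv2.INTER_CUBIC)
cv2.imwrite("pics/c2.png",np.hstack([a,b])[:,:,::-1])
```

```text
[292.3 169.2] [ 0.6539 -0.0542  0.0548] 0.0012 0.102 0.053 1.692 plate x,d -0.0008 0.2706
[250.1 174.8] [0.642  0.0533 0.0547] 0.001 0.102 0.053 1.687 plate x,d -0.0001 0.1624
[208.  181.2] [0.6281 0.1601 0.0547] 0.0007 0.103 0.053 1.685 plate x,d -0.0014 0.0547
```

View pics/c2.png

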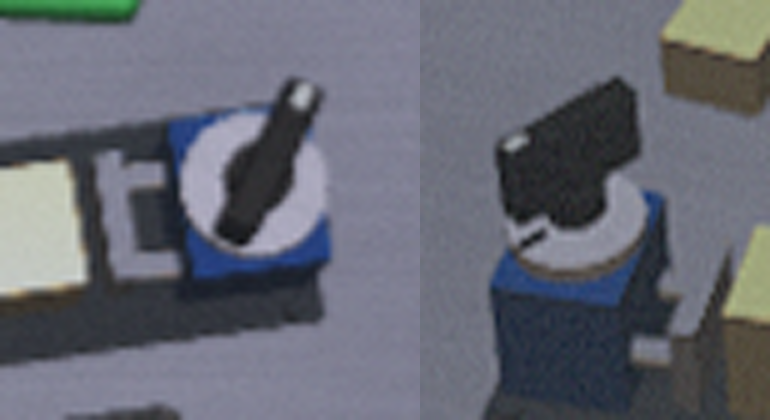

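Left (top): the handle bar runs from the white end at crop (300,92) to (230,240), over a collar centred at (254,184). Right (scene): the white end is at (515,143), the far top end at (625,85), the collar centre near (575,225), and the black line on the collar at (533,237) under the marked end. The screw has not slipped.

Run:
```python
from h import *
t=np.load("top2.npy",allow_pickle=True).item(); s=np.load("scene2.npy",allow_pickle=True).item()
def T(a,b): return tri(t,a,s,b)
# collar ellipse from hull of light mask
def ell(c,box,lo):
    x0,y0,x1,y1=box; im=c["pixels"][y0:y1,x0:x1].astype(int); m=((im.min(2)>lo)).astype(np.uint8)
    k,l,st,ce=cv2.connectedComponentsWithStats(m); i=1+st[1:,4].argmax()
    h=cv2.convexHull(np.argwhere(l==i)[:,::-1].astype(np.int32)); e=cv2.fitEllipse(h)
    print(st[i],e); return np.array(e[0])+[x0,y0]
a=np.array([300+254/6,130+184/6]);
try: print(ell(t,(328,146,356,176),125))
except Exception as e: print(e)
print("collar",T(a,(165+155/5,190+225/6)))
m=T((300+301/6,130+95/6),(165+95/5,190+144/6)); print("mark",m)
for z in(.07,.075,.08): print(z,onz(t,*a,z))
A=onz(t,*a,.075)[:2]
d=m[0][:2]-A; print("axis plate",(A-C0)@X,.1702-(A-C0)@Y,"mark r",np.linalg.norm(d),"yaw",np.arctan2(d[1],d[0]))
# bar mid in top view at top height: dark blob principal axis
im=t["pixels"][140:175,330:360].astype(int); mm=(im.max(2)<60).astype(np.uint8)
k,l,st,ce=cv2.connectedComponentsWithStats(mm); print(st[:],ce)
far=onz(s,165+205/5,190+88/6,.116); mk=onz(s,165+95/5,190+144/6,.116); print("scene z=.116 far,mark",far,mk)
```

```text
[ 12   2  16  24 149] ((29.722139358520508, 6.949946403503418), (11.259028434753418, 52.169029235839844), 40.348655700683594)
[357.72213936 152.9499464 ]
collar (array([ 0.67003762, -0.17968002,  0.06479199]), np.float64(0.0002601487320840584))
mark (array([ 0.69315038, -0.19095607,  0.1147679 ]), np.float64(0.00012043801048482444))
0.07 [ 0.66874292 -0.17883152  0.07      ]
0.075 [ 0.66745177 -0.17789701  0.075     ]
0.08 [ 0.66616062 -0.17696249  0.08      ]
axis plate -0.001796600956285737 0.3950307488197266 mark r 0.028826340672504936 yaw -0.4701561106289085
[[  0   0  30  35 860]
 [  6   4  17  27 182]
 [  0  27   1   5   5]
 [  1  33   1   2   2]
 [ 22  34   1   1   1]] [[14.85930233 16.60465116]
 [13.30769231 18.26373626]
 [ 0.         29.        ]
 [ 1.         33.5       ]
 [22.         34.        ]]
scene z=.116 far,mark [ 0.64774001 -0.1608313   0.116     ] [ 0.69467052 -0.18994341  0.116     ]
```

Run:
```python
from h import *
deltas([(.6692,-.1777,.20,2.62),(.6692,-.1777,.14,2.62)])
```

```text
t 24.3 tcp [ 0.4369 -0.0811  0.2219] j [ 0.99  0.24 -0.98  2.03  0.24  0.99  0.01] ft [ 0.1 -1.  -0.1] w 0.0918
[ 0.669 -0.178  0.2    2.62 ] [-123.2  219.4   22. ] [ 0.002 -0.    -0.932]
[ 0.669 -0.178  0.14   2.62 ] [-123.2  219.3   82. ] [ 0.002 -0.    -0.932]
```

move_arm --deltas '[[[-28,50,5],[0,0,-0.18],-1],[[-56,100,10],[0,0,-0.36],-1],[[-84,150,15],[0,0,-0.54],-1],[[-112,200,20],[0,0,-0.72],-1],[[-123,219,22],[0,0,-0.9],-1],[[-123,219,22],[0,0,-0.932],-1],[[-123,219,60],[0,0,-0.932],-1],[[-123,219,82],[0,0,-0.932],-1],[[-123,219,82],[0,0,-0.932],-1],[[-123,219,82],[0,0,-0.932],-1],[[-123,219,82],[0,0,-0.932],-1]]'

```text
t: 25.68
ee_pos: [0.6681, -0.1781, 0.1411]
eef_rot: [0.258, 0.966, 0.0, 0.001]
ft_force: [0.5, -0.5, -0.7]
grip_width: 0.0918
grip_force: 0.0
```

Run:
```python
from h import *
deltas([(.6692,-.1777,.086,2.62)])
```

```text
t 25.675 tcp [ 0.6681 -0.1781  0.1411] j [ 0.79  0.83 -0.94  1.51  0.7   1.17  0.77] ft [ 0.5 -0.5 -0.7] w 0.0918
[ 0.669 -0.178  0.086  2.62 ] [-0.6  0.9 55.1] [ 0.001  0.002 -0.001]
```

move_arm --deltas '[[[0,0.5,35],[0,0,0],-1],[[0,0.5,54],[0,0,0],-1],[[0,0.5,54],[0,0,0],-1],[[0,0.5,54],[0,0,0],-1],[[0,0.5,54],[0,0,0],1],[[0,0.5,54],[0,0,0],1],[[0,0.5,54],[0,0,0],1],[[0,0.5,54],[0,0,0],1],[[0,0.5,54],[0,0,0],1],[[0,0.5,54],[0,0,0],1],[[0,0.5,54],[0,0,0],1]]' --grip_force 15

```text
t: 27.05
ee_pos: [0.6681, -0.1771, 0.0859]
eef_rot: [0.258, 0.966, 0.001, 0.0]
ft_force: [1.0, 0.6, 2.9]
grip_width: 0.0236
grip_force: 1.4
```

Run:
```python
from h import *
deltas([]); o=robot.observe(); print(o["torque"])
```

```text
t 27.05 tcp [ 0.6681 -0.1771  0.0859] j [ 0.77  0.88 -0.9   1.54  0.75  1.09  0.74] ft [1.  0.6 2.9] w 0.0236
[ 0.15288885 -0.1783716   0.05736362]
```

move_arm --deltas '[[[0,0,0],[0,0,0],1],[[0,0,0],[0,0,0],1],[[0,0,0],[0,0,0],1],[[0,0,0],[0,0,0],1]]' --grip_force 40

```text
t: 27.55
ee_pos: [0.6683, -0.1769, 0.086]
eef_rot: [0.258, 0.966, 0.001, 0.001]
ft_force: [2.2, 3.2, 2.9]
grip_width: 0.0156
grip_force: 40.0
```

Run:
```python
from h import *
deltas([]); o=robot.observe(); print(o["torque"])
```

```text
t 27.55 tcp [ 0.6683 -0.1769  0.086 ] j [ 0.77  0.88 -0.9   1.54  0.75  1.09  0.74] ft [2.2 3.2 2.9] w 0.0156
[ 0.81035871 -0.77375958 -0.0137627 ]
```

move_arm --deltas '[[[0,0.5,0],[0,0,0.16],1],[[0,0.5,0],[0,0,0.32],1],[[0,0.5,0],[0,0,0.48],1],[[0,0.5,0],[0,0,0.64],1],[[0,0.5,0],[0,0,0.8],1],[[0,0.5,0],[0,0,0.96],1],[[0,0.5,0],[0,0,1.12],1],[[0,0.5,0],[0,0,1.28],1],[[0,0.5,0],[0,0,1.44],1],[[0,0.5,0],[0,0,1.6],1],[[0,0.5,0],[0,0,1.76],1],[[0,0.5,0],[0,0,1.92],1],[[0,0.5,0],[0,0,2.0],1],[[0,0.5,0],[0,0,2.0],1],[[0,0.5,0],[0,0,2.0],1]]'

```text
t: 29.42
ee_pos: [0.6744, -0.1765, 0.0862]
eef_rot: [0.952, 0.305, 0.007, 0.002]
ft_force: [19.9, 1.3, -9.8]
grip_width: 0.0159
grip_force: 39.9
```

Run:
```python
from h import *
deltas([]); o=robot.observe(); print(o["torque"]); x=state()[1].apply([1,0,0]); print("yaw",np.arctan2(x[1],x[0]))
t=cam("top");s=cam("scene")
for b in bricks(t,s):
    q=b[1][:2]-C0; print(b[0],b[1],b[5],"plate x,d",(q@X).round(4),(.1702-q@Y).round(4))
```

```text
t 29.425 tcp [ 0.6744 -0.1765  0.0862] j [ 0.52  0.73 -0.47  1.55  0.39  0.93 -1.02] ft [19.9  1.3 -9.8] w 0.0159
[ 0.38060226 -4.2908596   0.0210967 ]
yaw 0.6207395104327285
[291.6 169.3] [ 0.6536 -0.0521  0.0547] 1.692 plate x,d -0.0009 0.2685
[250.1 174.7] [0.642  0.0534 0.0547] 1.685 plate x,d -0.0001 0.1623
[207.9 181.1] [0.6282 0.1601 0.0547] 1.685 plate x,d -0.0013 0.0548
[298.3 249.6] [ 0.4509 -0.064   0.0293] 0.088 plate x,d -0.2036 0.2566
[350.2 249.8] [ 0.4473 -0.1969  0.0256] 3.087 plate x,d -0.2227 0.3882
```

move_arm --deltas '[[[2.5,1.5,0],[0,0,0],1],[[5,3.5,0],[0,0,0],1],[[5,3.5,0],[0,0,0],1],[[5,3.5,0],[0,0,0.1],1],[[5,3.5,0],[0,0,0.2],1],[[5,3.5,0],[0,0,0.2],1],[[5,3.5,0],[0,0,0.2],1]]'

```text
t: 30.4
ee_pos: [0.6752, -0.1772, 0.086]
eef_rot: [0.978, 0.208, 0.001, 0.0]
ft_force: [5.9, 3.2, 1.0]
grip_width: 0.0157
grip_force: 40.1
```

Run:
```python
from h import *
deltas([]); o=robot.observe(); print(o["torque"]); x=state()[1].apply([1,0,0]); print("yaw",np.arctan2(x[1],x[0]))
```

```text
t 30.4 tcp [ 0.6752 -0.1772  0.086 ] j [ 0.49  0.73 -0.43  1.54  0.35  0.94 -1.19] ft [5.9 3.2 1. ] w 0.0157
[ 0.64045043 -1.22256512 -0.09624796]
yaw 0.4195401213217485
```

move_arm --deltas '[[[2,0,0],[0,0,0.1],1],[[2,0,0],[0,0,0.22],1],[[2,0,0],[0,0,0.34],1],[[2,0,0],[0,0,0.46],1],[[2,0,0],[0,0,0.58],1],[[2,0,0],[0,0,0.7],1],[[2,0,0],[0,0,0.8],1],[[2,0,0],[0,0,0.9],1],[[2,0,0],[0,0,0.9],1],[[2,0,0],[0,0,0.9],1]]'

```text
t: 31.65
ee_pos: [0.6752, -0.1803, 0.086]
eef_rot: [0.971, -0.238, 0.0, 0.002]
ft_force: [2.0, -5.4, 3.7]
grip_width: 0.0158
grip_force: 40.0
```

```bash
cat > chk.py <<'E'
from h import *
deltas([]); o=robot.observe(); print(np.round(o["torque"],2)); x=state()[1].apply([1,0,0]); print("yaw",np.arctan2(x[1],x[0]))
t=cam("top");s=cam("scene")
np.save("top3.npy",t,allow_pickle=True);np.save("scene3.npy",s,allow_pickle=True)
for b in bricks(t,s):
    q=b[1][:2]-C0; print(b[0],b[1],b[5],"plate x,d",(q@X).round(4),(.1702-q@Y).round(4))
E
python3 chk.py
```

```text
t 31.65 tcp [ 0.6752 -0.1803  0.086 ] j [ 0.35  0.7  -0.21  1.55  0.18  0.91 -1.97] ft [ 2.  -5.4  3.7] w 0.0158
[-1.2  -0.22 -0.06]
yaw -0.48047879970551866
[298.4 249.8] [ 0.4506 -0.0642  0.029 ] 0.088 plate x,d -0.2039 0.2568
```

move_arm --deltas '[[[0,0,0],[0,0,0.08],1],[[0,0,0],[0,0,0.16],1],[[0,0,0],[0,0,0.24],1],[[0,0,0],[0,0,0.3],1],[[0,0,0],[0,0,0.3],1]]'

```text
t: 32.38
ee_pos: [0.6746, -0.1812, 0.086]
eef_rot: [0.925, -0.381, 0.0, 0.003]
ft_force: [-0.6, -7.3, 4.1]
grip_width: 0.0156
grip_force: 40.2
```

```bash
python3 chk.py
python3 - <<'E'
from h import *
t=np.load("top3.npy",allow_pickle=True).item();s=np.load("scene3.npy",allow_pickle=True).item()
cv2.imwrite("pics/c3.png",np.hstack([t["pixels"][130:230,170:370].repeat(2,0).repeat(2,1),s["pixels"][180:280,160:360].repeat(2,0).repeat(2,1)])[:,:,::-1])
E
```

```text
t 32.375 tcp [ 0.6746 -0.1812  0.086 ] j [ 0.31  0.69 -0.14  1.55  0.12  0.91 -2.23] ft [-0.6 -7.3  4.1] w 0.0156
[-1.41  0.07  0.09]
yaw -0.7811845888724404
[298.4 249.7] [ 0.4506 -0.0642  0.0292] 0.088 plate x,d -0.2039 0.2568
[350.3 249.7] [ 0.4469 -0.1947  0.0311] 3.087 plate x,d -0.2228 0.386
```

View pics/c3.png

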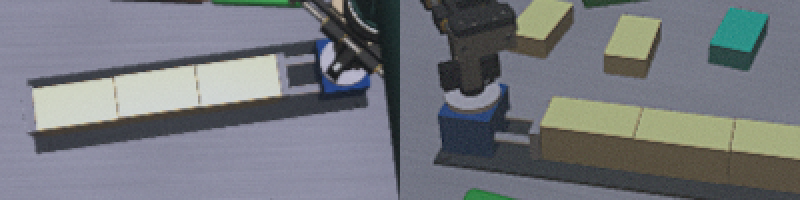

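The row is closed up (top panel: jaw at (283,75) against the bricks; scene panel: jaw touching at (537,140)). I turn a little further, let go, then check the black line.

move_arm --deltas '[[[0,0,0],[0,0,0.1],1],[[0,0,0],[0,0,0.2],1],[[0,0,0],[0,0,0.25],1],[[0,0,0],[0,0,0.25],1],[[0,0,0],[0,0,0.25],-1],[[0,0,0],[0,0,0.25],-1],[[0,0,0],[0,0,0.25],-1],[[0,0,0],[0,0,0.25],-1],[[0,0,-60],[0,0,0.25],-1],[[0,0,-110],[0,0,0.25],-1],[[-60,0,-110],[0,0,0.1],-1],[[-110,-20,-110],[0,0,-0.1],-1],[[-170,-30,-110],[0,0,-0.3],-1],[[-230,-50,-110],[0,0,-0.5],-1],[[-240,-50,-110],[0,0,-0.5],-1],[[-240,-50,-110],[0,0,-0.5],-1]]'

```text
t: 34.48
ee_pos: [0.54, 0.0279, 0.1954]
eef_rot: [0.99, -0.14, -0.0, 0.0]
ft_force: [-0.7, -0.6, -0.7]
grip_width: 0.092
grip_force: 0.0
```

```bash
python3 chk.py
python3 - <<'E'
from h import *
t=np.load("top3.npy",allow_pickle=True).item();s=np.load("scene3.npy",allow_pickle=True).item()
a=cv2.resize(t["pixels"][130:200,300:370],None,fx=6,fy=6,interpolation=cv2.INTER_CUBIC)
b=cv2.resize(s["pixels"][190:260,165:235],None,fx=5,fy=6,interpolation=cv2.INTER_CUBIC)
cv2.imwrite("pics/c4.png",np.hstack([a,b])[:,:,::-1])
im=t["pixels"].astype(int); m=(im.min(2)>150).astype(np.uint8); m[:150]=0;m[205:]=0;m[:,:180]=0;m[:,316:]=0
k,l,st,ce=cv2.connectedComponentsWithStats(m); P=np.argwhere(m>0)[:,::-1]
q=np.array([onz(t,*p,.0547)[:2]-C0 for p in P]); print("x range",np.percentile(q@X,[1,99]),"d range",np.percentile(.1702-q@Y,[.3,99.7])); print(st[1:])
E
```

```text
t 34.475 tcp [0.54   0.0279 0.1954] j [ 0.16  0.33 -0.33  1.87  0.13  0.96 -2.08] ft [-0.7 -0.6 -0.7] w 0.092
[ 0.02  0.05 -0.05]
yaw -0.2801029375450164
[350.2 249.9] [ 0.447  -0.1959  0.0297] 3.087 plate x,d -0.2229 0.3872
x range [-0.02697792  0.02504307] d range [0.00070146 0.31310043]
[[287 157  24  23 426]
 [186 172  18  23 333]]
```

View pics/c4.png

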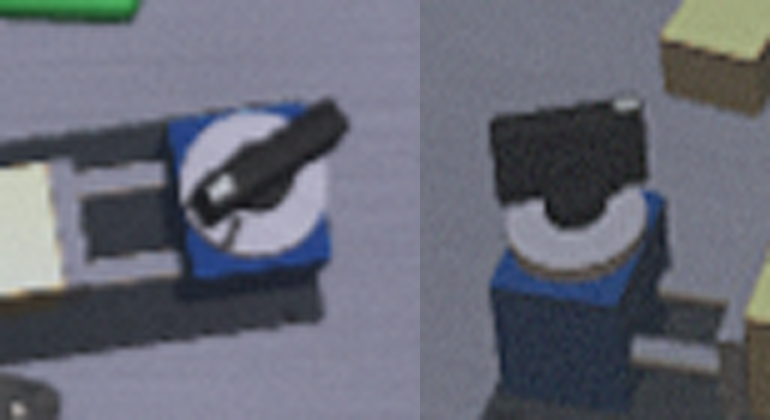

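Slip confirmed: in the top panel the black line is at (232,235) and the handle's marked end is at (220,187), about 0.5 rad clockwise ahead, with the row closed. Now the thin bricks.

Run:
```python
from h import *
deltas([(.4471,-.1958,.09,-.054)])
```

```text
t 34.575 tcp [0.541  0.0262 0.1953] j [ 0.16  0.33 -0.32  1.87  0.13  0.96 -2.08] ft [ 0.9 -0.5 -0.8] w 0.0916
[ 0.447 -0.196  0.09  -0.054] [-28.  239.3 105.5] [ 0.001  0.    -0.23 ]
```

move_arm --deltas '[[[-7,60,0],[0,0,-0.1],-1],[[-14,120,0],[0,0,-0.2],-1],[[-21,180,0],[0,0,-0.23],-1],[[-28,239,10],[0,0,-0.23],-1],[[-28,239,60],[0,0,-0.23],-1],[[-28,239,105],[0,0,-0.23],-1],[[-28,239,105],[0,0,-0.23],-1],[[-28,239,105],[0,0,-0.23],-1],[[-28,239,105],[0,0,-0.23],-1]]'

```text
t: 35.7
ee_pos: [0.4488, -0.1947, 0.0923]
eef_rot: [1.0, -0.025, 0.002, 0.001]
ft_force: [-0.5, -0.4, 0.2]
grip_width: 0.0919
grip_force: 0.0
```

Run:
```python
from h import *
deltas([(.4471,-.1958,.007,-.054)])
t=cam("top");s=cam("scene")
for b in bricks(t,s): print(*b)
```

```text
t 35.7 tcp [ 0.4488 -0.1947  0.0923] j [ 0.54  0.39 -0.24  2.08  0.14  0.69 -1.41] ft [-0.5 -0.4  0.2] w 0.0919
[ 0.447 -0.196  0.007 -0.054] [-1.9  1.1 85.3] [ 0.001 -0.003  0.003]
[298.2 249.5] [ 0.4512 -0.0638  0.0295] 0.0014 0.056 0.097 0.089
```

move_arm --deltas '[[[-1,1,50],[0,0,0],-1],[[-1,1,76],[0,0,0],-1],[[-1,1,84],[0,0,0],-1],[[-1,1,84],[0,0,0],-1],[[-1,1,84],[0,0,0],1],[[-1,1,84],[0,0,0],1],[[-1,1,84],[0,0,0],1],[[-1,1,84],[0,0,0],1],[[-1,1,84],[0,0,0],1],[[-1,1,60],[0,0,0],1],[[-1,1,0],[0,0,0],1],[[-1,1,-60],[0,0,0],1],[[-1,1,-110],[0,0,0],1],[[-1,1,-110],[0,0,0],1],[[-1,1,-110],[0,0,0],1]]' --grip_force 15

```text
t: 37.67
ee_pos: [0.4454, -0.1947, 0.1996]
eef_rot: [1.0, -0.025, -0.001, -0.0]
ft_force: [-0.7, 0.1, -1.3]
grip_width: 0.0552
grip_force: 15.0
```

Run:
```python
from h import *
x,y=C0+Y*(.1702-.208)
deltas([(x,y,.20,YAW),(x,y,.12,YAW)])
```

```text
t 37.675 tcp [ 0.4454 -0.1947  0.1996] j [ 0.59  0.23 -0.28  1.99  0.08  0.93 -1.35] ft [-0.7  0.1 -1.3] w 0.0552
[0.647 0.008 0.2   1.688] [ 191.5 -212.7   -0.6] [-2.000e-03  1.000e-03 -1.738e+00]
[0.647 0.008 0.12  1.688] [ 191.6 -212.7   79.4] [-2.000e-03  1.000e-03 -1.738e+00]
```

move_arm --deltas '[[[38,-42,0],[0,0,-0.18],1],[[76,-85,0],[0,0,-0.36],1],[[114,-127,0],[0,0,-0.54],1],[[152,-170,0],[0,0,-0.72],1],[[191,-213,0],[0,0,-0.9],1],[[191,-213,0],[0,0,-1.08],1],[[191,-213,0],[0,0,-1.26],1],[[191,-213,0],[0,0,-1.44],1],[[191,-213,0],[0,0,-1.62],1],[[191,-213,0],[0,0,-1.738],1],[[191,-213,40],[0,0,-1.738],1],[[191,-213,80],[0,0,-1.738],1],[[191,-213,80],[0,0,-1.738],1],[[191,-213,80],[0,0,-1.738],1],[[191,-213,80],[0,0,-1.738],1]]'

```text
t: 39.55
ee_pos: [0.6488, 0.0086, 0.122]
eef_rot: [0.665, 0.747, 0.001, 0.001]
ft_force: [0.3, -0.7, -0.8]
grip_width: 0.0552
grip_force: 15.0
```

Run:
```python
from h import *
x,y=C0+Y*(.1702-.208)
deltas([(x,y,.0645,YAW)])
```

```text
t 39.55 tcp [0.6488 0.0086 0.122 ] j [ 0.38  0.66 -0.63  1.65  0.45  0.98 -0.3 ] ft [ 0.3 -0.7 -0.8] w 0.0552
[0.647 0.008 0.064 1.688] [-0.4 -1.5 57.5] [0.002 0.    0.   ]
```

move_arm --deltas '[[[0,-1.5,35],[0,0,0],1],[[0,-1.5,50],[0,0,0],1],[[0,-1.5,56],[0,0,0],1],[[0,-1.5,56],[0,0,0],1],[[0,-1.5,56],[0,0,0],1],[[0,-1.5,56],[0,0,0],-0.6],[[0,-1.5,56],[0,0,0],-1],[[0,-1.5,56],[0,0,0],-1],[[0,-1.5,56],[0,0,0],-1],[[0,-1.5,30],[0,0,0],-1],[[0,-1.5,-30],[0,0,0],-1],[[0,-1.5,-80],[0,0,0],-1],[[-25,-50,-80],[0,0,0.18],-1],[[-45,-100,-80],[0,0,0.36],-1],[[-70,-150,-80],[0,0,0.54],-1],[[-90,-200,-80],[0,0,0.72],-1],[[-90,-200,-80],[0,0,0.9],-1],[[-90,-200,-80],[0,0,1.08],-1],[[-90,-200,-80],[0,0,1.26],-1],[[-90,-200,-80],[0,0,1.44],-1]]'

```text
t: 42.05
ee_pos: [0.4596, -0.1044, 0.2008]
eef_rot: [0.993, 0.121, 0.0, 0.0]
ft_force: [-0.7, -0.3, 0.7]
grip_width: 0.0919
grip_force: 0.0
```

```bash
python3 chk.py
python3 - <<'E'
from h import *
deltas([(.4509,-.0640,.09,.088)])
E
```

```text
t 42.05 tcp [ 0.4596 -0.1044  0.2008] j [ 0.57  0.22 -0.47  2.02  0.13  0.93 -1.3 ] ft [-0.7 -0.3  0.7] w 0.0919
[ 0.04  0.02 -0.04]
yaw 0.2419839621260089
t 42.15 tcp [ 0.4597 -0.1044  0.2007] j [ 0.57  0.22 -0.47  2.02  0.13  0.93 -1.29] ft [-0.  -0.2 -0.1] w 0.0921
[ 0.451 -0.064  0.09   0.088] [  1.4 -41.4 110.7] [ 0.   -0.    0.16]
```

Run:
```python
from h import *
t=np.load("top3.npy",allow_pickle=True).item();s=np.load("scene3.npy",allow_pickle=True).item()
cv2.imwrite("pics/c5.png",np.hstack([t["pixels"][130:290,170:370].repeat(2,0).repeat(2,1),s["pixels"][140:300,160:360].repeat(2,0).repeat(2,1)])[:,:,::-1])
```

```text
(no output)
```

View pics/c5.png

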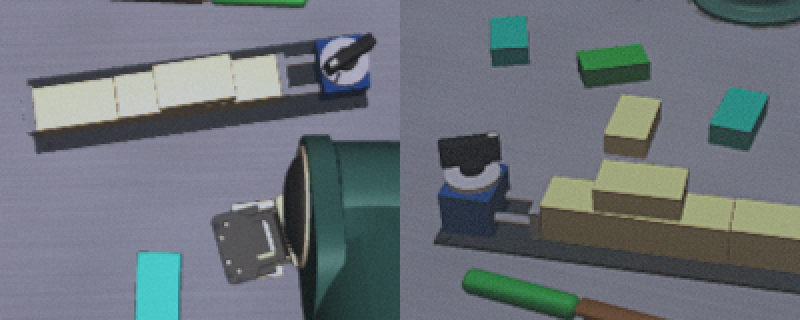

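The first thin brick sits over the second joint (top (193,82), scene (640,185)). The other thin brick is still at scene crop (633,115), i.e. pixel (276,197), so it has not moved.

move_arm --deltas '[[[1,-41,10],[0,0,0.16],-1],[[1,-41,60],[0,0,0.16],-1],[[1,-41,110],[0,0,0.16],-1],[[1,-41,110],[0,0,0.16],-1],[[1,-41,110],[0,0,0.16],-1],[[1,-41,110],[0,0,0.16],-1]]'

```text
t: 42.9
ee_pos: [0.4522, -0.0648, 0.0925]
eef_rot: [0.999, 0.044, 0.002, 0.001]
ft_force: [-0.7, 0.1, 0.2]
grip_width: 0.092
grip_force: 0.0
```

Run:
```python
from h import *
deltas([(.4509,-.0640,.007,.088)])
s=cam("scene")
for f in faces("scene",s): print(f[0],f[2],onz(s,*f[0],.0295))
```

```text
t 42.9 tcp [ 0.4522 -0.0648  0.0925] j [ 0.44  0.37 -0.43  2.14  0.25  0.67 -1.64] ft [-0.7  0.1  0.2] w 0.092
[ 0.451 -0.064  0.007  0.088] [-1.5 -1.  85.5] [ 0.001 -0.004  0.   ]
[275.90588235 198.31058824] 425 [ 0.45110814 -0.06460989  0.0295    ]
[267.59025788 232.05062082] 1047 [ 0.59276329 -0.0378867   0.0295    ]
[337.65789474 248.53140917] 1178 [0.60102864 0.13068318 0.0295    ]
```

move_arm --deltas '[[[-1,-1,50],[0,0,0],-1],[[-1,-1,76],[0,0,0],-1],[[-1,-1,84],[0,0,0],-1],[[-1,-1,84],[0,0,0],-1],[[-1,-1,84],[0,0,0],1],[[-1,-1,84],[0,0,0],1],[[-1,-1,84],[0,0,0],1],[[-1,-1,84],[0,0,0],1],[[-1,-1,84],[0,0,0],1],[[-1,-1,60],[0,0,0],1],[[-1,-1,0],[0,0,0],1],[[-1,-1,-60],[0,0,0],1],[[-1,-1,-110],[0,0,0],1],[[-1,-1,-110],[0,0,0],1],[[-1,-1,-110],[0,0,0],1]]'

```text
t: 44.82
ee_pos: [0.4485, -0.0637, 0.1996]
eef_rot: [0.999, 0.044, -0.001, -0.0]
ft_force: [-1.2, -0.4, -1.8]
grip_width: 0.0549
grip_force: 15.0
```

Run:
```python
from h import *
x,y=C0+Y*(.1702-.104)
deltas([(x,y,.20,YAW),(x,y,.12,YAW)])
```

```text
t 44.825 tcp [ 0.4485 -0.0637  0.1996] j [ 0.53  0.2  -0.51  2.05  0.12  0.92 -1.53] ft [-1.2 -0.4 -1.8] w 0.0549
[0.635 0.111 0.2   1.688] [ 201.3 -158.1   -0.7] [-1.0e-03  1.0e-03 -1.6e+00]
[0.635 0.111 0.12  1.688] [ 201.5 -158.1   79.3] [-1.0e-03  1.0e-03 -1.6e+00]
```

move_arm --deltas '[[[40,-32,0],[0,0,-0.18],1],[[80,-63,0],[0,0,-0.36],1],[[120,-95,0],[0,0,-0.54],1],[[160,-126,0],[0,0,-0.72],1],[[201,-158,0],[0,0,-0.9],1],[[201,-158,0],[0,0,-1.08],1],[[201,-158,0],[0,0,-1.26],1],[[201,-158,0],[0,0,-1.44],1],[[201,-158,0],[0,0,-1.6],1],[[201,-158,0],[0,0,-1.6],1],[[201,-158,40],[0,0,-1.6],1],[[201,-158,80],[0,0,-1.6],1],[[201,-158,80],[0,0,-1.6],1],[[201,-158,80],[0,0,-1.6],1],[[201,-158,80],[0,0,-1.6],1]]'

```text
t: 46.7
ee_pos: [0.6369, 0.112, 0.1224]
eef_rot: [0.665, 0.747, 0.001, 0.001]
ft_force: [-0.0, 0.9, -0.3]
grip_width: 0.055
grip_force: 15.0
```

Run:
```python
from h import *
x,y=C0+Y*(.1702-.104)
deltas([(x,y,.0645,YAW)])
```

```text
t 46.7 tcp [0.6369 0.112  0.1224] j [ 0.3   0.71 -0.77  1.65  0.56  1.02 -0.54] ft [-0.   0.9 -0.3] w 0.055
[0.635 0.111 0.064 1.688] [-0.5 -1.9 57.9] [ 0.003 -0.    -0.001]
```

move_arm --deltas '[[[0,-2,35],[0,0,0],1],[[0,-2,50],[0,0,0],1],[[0,-2,56],[0,0,0],1],[[0,-2,56],[0,0,0],1],[[0,-2,56],[0,0,0],1],[[0,-2,56],[0,0,0],-0.6],[[0,-2,56],[0,0,0],-1],[[0,-2,56],[0,0,0],-1],[[0,-2,56],[0,0,0],-1],[[0,-2,30],[0,0,0],-1],[[0,-2,-30],[0,0,0],-1],[[0,-2,-80],[0,0,0],-1],[[0,-60,-80],[0,0,0],-1],[[0,-120,-80],[0,0,0],-1],[[0,-180,-80],[0,0,0],-1],[[0,-210,-80],[0,0,0],-1],[[0,-210,-80],[0,0,0],-1],[[0,-210,-80],[0,0,0],-1]]'

```text
t: 48.95
ee_pos: [0.4286, 0.0869, 0.2011]
eef_rot: [0.665, 0.747, 0.001, 0.0]
ft_force: [-0.2, -0.4, -0.1]
grip_width: 0.092
grip_force: 0.0
```

```bash
python3 chk.py
python3 - <<'E'
from h import *
t=np.load("top3.npy",allow_pickle=True).item();s=np.load("scene3.npy",allow_pickle=True).item()
a=cv2.resize(t["pixels"][140:210,175:375],None,fx=4,fy=4,interpolation=cv2.INTER_CUBIC); b=cv2.resize(s["pixels"][190:270,170:390],(800,300),interpolation=cv2.INTER_CUBIC)
cv2.imwrite("pics/c6.png",np.vstack([a,b])[:,:,::-1])
E
```

```text
t 48.95 tcp [0.4286 0.0869 0.2011] j [ 0.62  0.27 -1.01  2.07  0.28  0.95 -0.42] ft [-0.2 -0.4 -0.1] w 0.092
[-0.03 -0.15  0.02]
yaw 1.687000661592208
[276.3 169.7] [ 0.6489 -0.015   0.0758] 1.679 plate x,d -0.0012 0.2311
[215.  178.2] [0.6311 0.1378 0.0747] 1.692 plate x,d -0.0011 0.0772
```

View pics/c6.png

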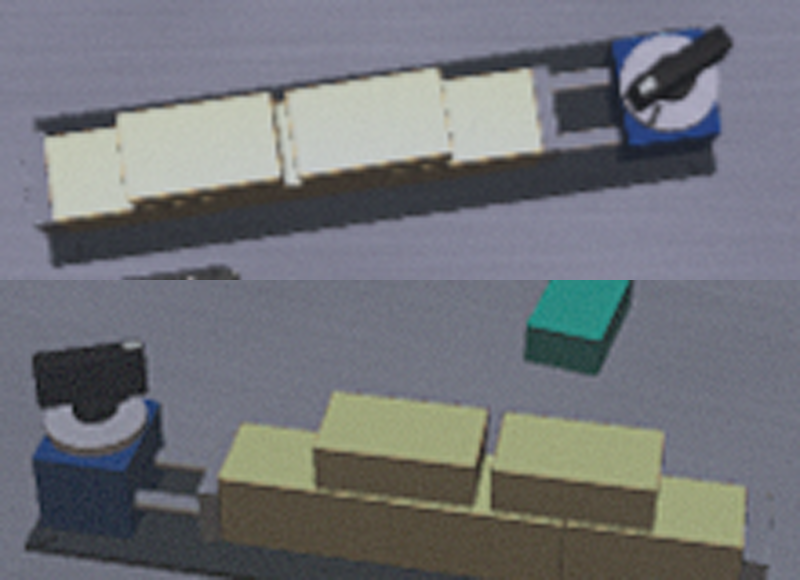

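The two thin bricks lie in line on the row, at top crop centres (200,147) and (368,122). I check those centres in the plate frame.

Run:
```python
from h import *
t=np.load("top3.npy",allow_pickle=True).item()
for u,v in((200,147),(368,122)):
    q=onz(t,175+u/4,140+v/4,.0865)[:2]-C0; print(q@X,.1702-q@Y)
```

```text
-0.0037759484713702288 0.10167489260282445
-0.0028095498667359145 0.20547434509396256
```

Both are within about 4 mm of their places (104 and 208 mm, tolerance 15 mm). I hand it in.

```bash
python3 -c "
from h import *
print(robot.sign_off())"
```

```text
the job is handed in; nothing more can be done
None
```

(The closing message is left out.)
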